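# Pop the battery hatch of the microscope camera's power pack

## Robot

A 6-joint arm with a two-finger parallel gripper is mounted at the origin on the work surface. World frame = base frame: x ahead of the robot, y to its left, z up, the work surface at z = 0. Lengths are in mm, angles in rad, forces in N, time in s.
With the tool pointing down it reaches from about 150 to 775 mm from the base axis. Payload 6.1 kg.
Tool frame: the origin (TCP) lies at the very end of the fingers, on their centre line; the grasp point (between the pads) lies 19 mm behind it; y points along the fingers, x is the direction in which the jaws open and shut, and the axes are right-handed (so a half turn about y gives the same grasp; the last joint's range is limited). The gripper opens to 85 mm and grips with 20 to 120 N. Pads are 22 mm wide; open, the fingers measure 114 mm over their backs; the gripper's body (76 mm by 85 mm) begins 54 mm behind the grasp point. The pads swing forward as they close: fully open they stand 13 mm farther back than shut.
Start: joints at [-1.21, 0.126, -0.04, 1.405, 0, 1.571], TCP at [185.33, -491.183, 231.295] pointing down, gripper open.
Joint ranges: [-2.72, 2.72], [-0.95, 1.95], [-1.27, 1.35], [-1.78, 2.02], [-1.46, 1.47], [-3.14, 3.14]. Speed limits (rad/s): [2.39, 2.39, 3.01, 3.14, 3.14, 3.14].

## Interface

Orientations are given as a 3x3 rotation matrix whose columns are the frame's x, y, z axes.
In Python, from bench import r, viewer gives the robot as it stands. The module is installed in compiled form; this text tells all that it offers.
- The arm moves only by the tool play_rows, never from a script. Its argument "series" is text: rows parted by semicolons, each of 5 numbers parted by spaces: the shift along the tool's x, y, z in mm, then the turn about the tool's y in degrees, then the finger opening in mm, from 0 to 85.4. A call has 1 to 12 rows; each row shifts and turns the pose as measured when the row begins, along the tool's axes as they then stand; what a row does not reach is not made up. A row lasts 1/12 s, in which the tool goes at most 41.7 mm and 7.16 degrees, less where a joint would pass 70% of its speed; a pose out of reach is approached as far as the arm can. A call is refused whole if a number of a shift passes 41.7 or a number of a turn 7.16, either way. A call with a gripper value outside its range is refused whole. The fingers move at their own pace and stop on an object; the grip force is fixed at half the most. Time passes only in rows, so rows that do not move let the fingers close. It gives the time, the measured TCP pose, the force and the opening at its end, in the units of the state.
- r.read_state(): the state, without advancing time (a new reading comes with each control period).
- viewer.snapshot(name): name is "scene" or "top" or "wrist"; returns a dict with "color" (400x640x3 uint8, red, green, blue), "K" (3x3 intrinsics, pixels), "xyz" and "rotation" of the camera in the world. Camera axes: x right, y down, z forward; pixel columns grow to the right and rows downward; lengths in mm; the calibration is good to about 2 mm. A picture is of the moment at which its call begins. There is no depth.
- r.sign_off(): hands the job in, once; it reports no verdict.
The state is a dict: "clock": time; "joints": joint angles; "qvel": joint speeds; "joint_efforts": joint torques, N m; "eef_pos": TCP position; "tcp_rot": TCP orientation; "wrist_force": force on the tool from outside, world axes, zero at the start; "torque": the same for the moment, N m; "opening": finger opening in mm.
Only numpy, scipy, OpenCV 4.12 (cv2) and the standard library are available. Lean on these libraries where they do the work, as an engineer would, in place of code of your own. Each camera call takes 0.05 s, during which the arm holds its last target. There are 200 camera calls.

## Task

The cells of the microscope camera's power pack are to be changed: with your closed fingertips press the ribbed pad on the long narrow hatch of the oblong cream-white box down once until the push-push latch lets go, then take your hand away so that the hatch pops up by its spring. Keep clear of it and watch for at least two seconds that it stays fully open; do not push it down again, as that would latch it. Leave the square box's broad hatch shut, and do not grasp, lift or shift the boxes or the other things on the bench.

Things in the scene. Friction and masses are not known exactly. Their poses are not given: they have to be found in the camera images.
- pack: Power pack: loose oblong cream-white box, 150 x 90 x 55 mm (own x, y, z), 0.9 kg, on rubber feet, blue strips on its long sides. Origin: centre of its underside, z up. In its top lies a long narrow grey hatch, 92 mm (x) by 46 mm (y), 5 mm thick, flush with the box top; hinge at the +x end, free edge with the pad at the -x end.
- pack_pad (a point): Centre of the top face of the ribbed press pad of the power pack's hatch: a block 20 x 26 mm, standing 9 mm above the box top (64 mm above the bench when shut), 76 mm from the hinge line and 16 mm inside the hatch's free edge. Moves with the hatch. It goes down at most 6.5 mm, where it meets a stop; pushing it straight down takes about 3 N, and the latch lets go after about 4 mm.
- pack_hinge (a point): Middle of the hinge line of the power pack's hatch, at the level of the box top (55 mm above the bench). The horizontal direction from here to pack_pad is the way in which the free edge points; withdraw upward and in that direction to be out of the hatch's way.
- pack_hatch (a joint): Angle of the power pack's hatch (rad): 0 (within 0.015) shut and latched, down to -0.085 while pressed in, 0.95 fully open, where its spring holds it. Once the pad is let up again, the spring swings the hatch open within about 3 s, pushing on anything left in its way with at most 4 N.
- pack_latch (a joint): Hidden follower of the power pack's push-push latch (m): 0 while latched, about +0.0026 once let go; it goes below -0.001 only while the popped hatch is pushed shut again.
- lampbox: Lamp supply, not to be opened: loose square cream-white box, 120 x 120 x 55 mm, 0.9 kg, slotted vents in two sides. Origin: centre of its underside. Its grey hatch is broad, 62 mm (x) by 72 mm (y), hinged at its +x side.
- lampbox_pad (a point): Centre of the top face of the like press pad (20 x 26 x 9 mm) of the lamp supply's hatch, 64 mm above the bench. Not to be pressed.
- lampbox_hatch (a joint): Angle of the lamp supply's hatch (rad): 0 (within 0.015) shut and latched; to stay shut.
- flask: Bystander: clear culture flask lying flat, body 55 x 70 x 28 mm, with a blue cap on its +y side (to 65 mm from the centre). Origin: centre of the body's underside.
- objective: Bystander: steel microscope objective (stepped cylinder, brass foot) standing upright, 35 mm across, 56 mm high. Origin: centre of its underside.
- dropper: Bystander: amber dropper bottle standing upright, 34 mm across, 65 mm high. Origin: centre of its underside.
Mind the look-alikes: they are no part of the job. Leave any red look-alike of the pack alone.

How it is judged (in metres and radians):
On the way, in this order (a step that is already met when the one before it is completed fails the run):
1. the fingers press the power pack's hatch in (value of joint pack_hatch below -0.025 rad and contact force between the fingers and pack_hatch above 0.5 N), for 0.02 s.
2. the hatch has popped fully open and stays so for two seconds with the robot off it (value of joint pack_hatch above 0.85 rad and contact force between each of the fingers, the arm and pack_hatch below 0.05 N), for 2 s.
At the end, for the whole second after the job is handed in: The power pack's hatch stands open (above 0.85 rad) by itself and at rest, the lamp supply's hatch is shut (within 0.02 rad), and both boxes and all bystanders are within 30 mm of where they began (all of step 2 and angular speed of pack_hatch below 0.1 rad/s and value of joint lampbox_hatch between -0.02 and 0.02 rad and distance of each of flask, objective, dropper, pack, lampbox from where it was at the start of the episode below 0.03 m); the robot touches nothing.
It fails at once if the popped hatch is pushed down again (value of joint pack_latch below -0.001 m).
It fails at once if the lamp supply's hatch is pressed or opened (value of joint lampbox_hatch above 0.05 rad or value of joint lampbox_hatch below -0.03 rad).
It fails at once if a box is lifted, tipped or shifted (height (world z) of any of pack, lampbox above 0.012 m or angle between any of pack, lampbox's own z axis and vertical above 0.15 rad or distance of any of pack, lampbox from where it was at the start of the episode above 0.03 m).
It fails at once if a bystander is lifted, tipped or shifted (distance of any of flask, objective, dropper from where it was at the start of the episode above 0.03 m or angle between any of flask, objective, dropper's own z axis and vertical above 0.5 rad).
It also fails if it takes over 32 s, if anything falls off the work surface, if the arm or the gripper's body presses on something with over 40 N, if the wrist force passes 120 N, or if a joint passes its speed limit or range.

## Working session

There is one attempt and no reset: what is moved stays moved. The work goes in short steps, Python scripts to look and compute and a tool call to move; the robot and the scene stay as the last step left them, time stands still between calls to the robot, and variables do not carry over. Pictures are saved under pics/ and viewed, about 8 in all and at most 12, crops included, and the job is handed in when it is done.

Besides the shell and the picture viewer there is one more tool, called by a JSON object that holds its "op" and its "data". play_rows: Moves the arm, as the interface text tells. Its arguments: {"type":"object","properties":{"series":{"type":"string"}},"required":["series"]}

```bash
mkdir -p pics
python3 - <<'E'
from bench import r, viewer
import cv2, pickle
d={}
for n in("top","scene"):
    s=viewer.snapshot(n); d[n]=s
    cv2.imwrite(f"pics/{n}0.png",s["color"][...,::-1]); print(n,s["K"].round(1).tolist(),s["xyz"],s["rotation"].round(3).tolist())
pickle.dump(d,open("d.pkl","wb"))
st=r.read_state();print(st["clock"],st["eef_pos"],st["tcp_rot"].round(3) if hasattr(st["tcp_rot"],"round") else st["tcp_rot"],st["opening"])
E
```

```text
top [[426.3, 0.0, 315.7], [0.0, 426.3, 195.8], [0.0, 0.0, 1.0]] [444.73361294   2.70881699 825.72063768] [[-0.055, -0.976, 0.209], [-0.998, 0.055, -0.005], [-0.007, -0.209, -0.978]]
scene [[409.0, 0.0, 319.0], [0.0, 409.0, 191.2], [0.0, 0.0, 1.0]] [1043.645851   -229.91310862  610.02791285] [[0.462, 0.646, -0.607], [0.887, -0.335, 0.319], [0.003, -0.686, -0.728]]
0.1 [ 185.20958612 -490.87413143  230.60085498] [[ 0.353 -0.001  0.936]
 [-0.936  0.001  0.353]
 [-0.001 -1.    -0.   ]] 85.4046164734185
```

View pics/top0.png

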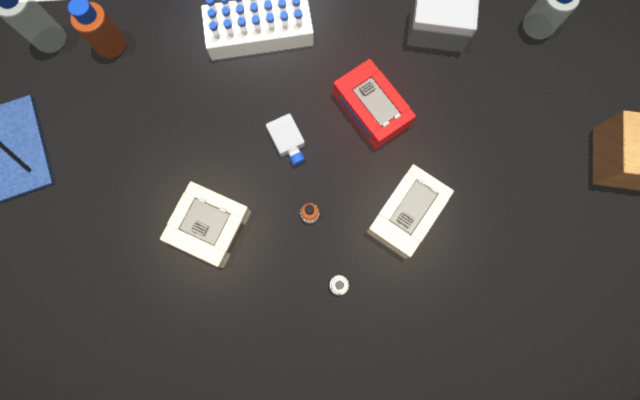

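View pics/scene0.png

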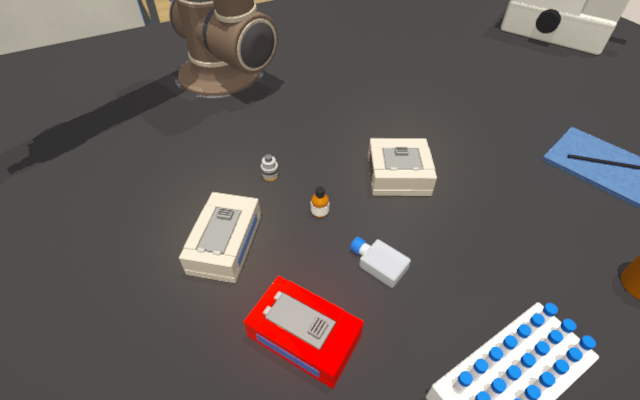

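The top view shows three lookalikes:
- An oblong cream box at about (411,211), with its pad at (405,220).
- A square cream box at (205,225), which is the lamp supply.
- A red oblong box at (374,103), the decoy.

The oblong cream box fits the description: it has a long narrow hatch, and its blue strip shows in the scene view at (247,240). I'll measure it and confirm in a crop.

```bash
cat > h.py <<'E'
import numpy as np, cv2
def ray(s,p):
    d=s["rotation"]@np.linalg.inv(s["K"])@np.array([*p,1.]); return np.array(s["xyz"]),d
def plane(s,p,z):
    o,d=ray(s,p); return o+d*(z-o[2])/d[2]
def tri(a,p,b,q):
    o,d=ray(a,p);O,D=ray(b,q); t=np.linalg.lstsq(np.c_[d,-D],O-o,rcond=None)[0]
    x,y=o+d*t[0],O+D*t[1]; return (x+y)/2,np.linalg.norm(x-y)
def proj(s,P):
    c=s["rotation"].T@(np.array(P)-s["xyz"]); c=s["K"]@c; return c[:2]/c[2]
E
python3 - <<'E'
from h import *; import pickle
d=pickle.load(open("d.pkl","rb"))
tiles=[]
for n,(x0,y0,x1,y1),seed in(("top",(360,155,465,265),(413,205)),("scene",(175,185,270,285),(217,237))):
    im=d[n]["color"]; hsv=cv2.cvtColor(im,cv2.COLOR_RGB2HSV)
    print(n,"hatch rgb",im[seed[1],seed[0]], )
    roi=im[y0:y1,x0:x1].astype(int); mx=roi.max(2)
    # grey hatch: similar to seed colour; dark ribs inside
    g=(np.abs(roi-im[seed[1],seed[0]].astype(int)).max(2)<28).astype(np.uint8)
    k,l,st,c=cv2.connectedComponentsWithStats(g)
    i=l[seed[1]-y0,seed[0]-x0]; m=(l==i).astype(np.uint8)
    cnt=max(cv2.findContours(m,0,2)[0],key=cv2.contourArea)
    hull=cv2.convexHull(cnt); box=cv2.boxPoints(cv2.minAreaRect(hull))+[x0,y0]
    print("hatch corners px",box.round(1).tolist(),[plane(d[n],p,55)[:2].round(0).tolist() for p in box])
    inh=np.zeros_like(m); cv2.fillConvexPoly(inh,hull,1)
    dark=inh*(mx<75); yy,xx=np.nonzero(dark)
    print("dark centroid",xx.mean()+x0,yy.mean()+y0,len(xx),plane(d[n],(xx.mean()+x0,yy.mean()+y0),64).round(1))
    t=cv2.resize(im[y0:y1,x0:x1],(400,400*(y1-y0)//(x1-x0)),interpolation=cv2.INTER_CUBIC)
    tiles.append(cv2.resize(t,(400,420)))
cv2.imwrite("pics/crop.png",np.hstack(tiles)[...,::-1])
E
```

```text
top hatch rgb [218 215 203]
hatch corners px [[387.8, 220.2], [416.5, 177.3], [439.3, 192.5], [410.7, 235.5]] [[557.0, -130.0], [634.0, -190.0], [603.0, -229.0], [526.0, -169.0]]
dark centroid nan nan 0 [nan nan nan]
scene hatch rgb [191 189 180]
hatch corners px [[194.5, 249.5], [215.9, 199.7], [241.8, 210.8], [220.4, 260.6]] [[603.0, -229.0], [513.0, -164.0], [560.0, -131.0], [644.0, -198.0]]
dark centroid nan nan 0 [nan nan nan]<stdin>:17: RuntimeWarning: Mean of empty slice.
  ret = ret.dtype.type(ret / rcount)
```

View pics/crop.png

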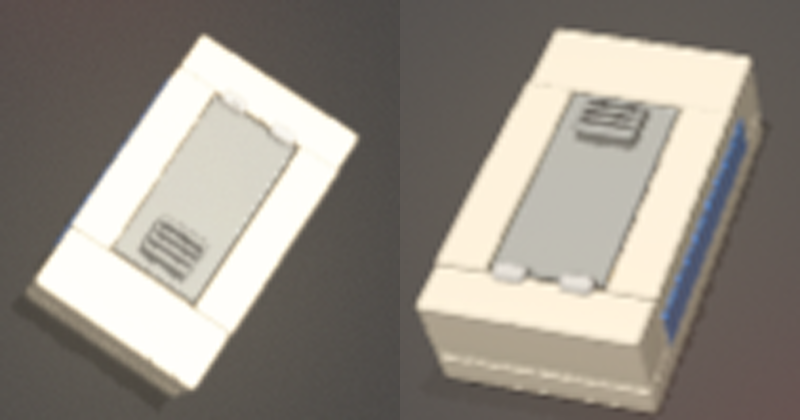

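The crop confirms the oblong cream box. It has a long narrow hatch, blue side strips and two white hinge knuckles. In the top view the pad's centre is at about (404.9,220.0), and in the scene view at (225.1,213.1).

Run:
```python
from h import *; import pickle
d=pickle.load(open("d.pkl","rb"));T,S=d["top"],d["scene"]
print(tri(T,(404.9,220),S,(225.1,213.1)))
print(plane(T,(404.9,220),64),plane(S,(225.1,213.1),64))
# crop: hatch corners picked (hinge2, free2) in top
c=[(218,93),(298,145),(195,302),(115,250)]
P=[plane(T,(360+x*105/400,155+y*110/420),55)[:2] for x,y in c];P=np.array(P)
h,f=(P[0]+P[1])/2,(P[2]+P[3])/2
print(P.round(1),h,f,np.linalg.norm(h-f),np.linalg.norm(P[0]-P[1])); u=(f-h)/np.linalg.norm(f-h)
pad=f-16*u; print("u",u,"pad from hatch",pad)
for n,p in(("flask",(285,135)),("obj",(340,287)),("drop",(310,213))): print(n,plane(T,p,50))
```

```text
(array([ 554.77435252, -159.96021317,   58.62726537]), np.float64(0.38284190001772483))
[ 553.94905306 -159.00547225   64.        ] [ 559.62246552 -160.46769816   64.        ]
[[ 630.1 -191.3]
 [ 602.  -227.3]
 [ 528.9 -169.7]
 [ 555.9 -134.1]] [ 616.04278042 -209.30052121] [ 542.39209931 -151.9000039 ] 93.37688266635575 45.589166843160214
u [-0.78874641  0.61471871] pad from hatch [ 555.01204189 -161.73550334]
flask [733.13043598  51.27898446  50.        ]
obj [442.51323861 -35.00910029  50.        ]
drop [578.77852374  11.2890215   50.        ]
```

The pad estimates agree within 3 mm. The hatch measures 93 x 46 mm (nominal 92 x 46), and the target is (556,-161). I'll travel there at height with the fingers closed.

{"op": "play_rows", "data": {"series": "-14 0 36 0 0;-14 0 36 0 0;-14 0 36 0 0;-14 0 36 0 0;-14 0 36 0 0;-14 0 36 0 0;-14 0 36 0 0;-14 0 36 0 0;-14 0 36 0 0;-14 0 36 0 0;-14 0 36 0 0;0 0 0 0 0"}}

```text
clock: 1.1
eef_pos: [512.8, -195.9, 224.1]
tcp_rot: [[0.343, -0.007, 0.939], [-0.939, 0.007, 0.343], [-0.009, -1.0, -0.004]]
wrist_force: [-0.6, -0.4, -0.9]
opening: 0.1
```

{"op": "play_rows", "data": {"series": "-9 20 26 0 0;-9 20 26 0 0;0 30 0 0 0;0 30 0 0 0;0 20 0 0 0;0 0 0 0 0;0 0 0 0 0"}}

```text
clock: 1.68
eef_pos: [558.0, -155.1, 97.6]
tcp_rot: [[0.35, -0.009, 0.937], [-0.937, 0.007, 0.35], [-0.009, -1.0, -0.006]]
wrist_force: [-0.4, -1.3, 1.0]
opening: -0.1
```

Run:
```python
from h import *; from bench import r,viewer
st=r.read_state();print(st["clock"],st["eef_pos"],st["tcp_rot"].round(3).tolist(),st["wrist_force"],st["opening"])
a=viewer.snapshot("scene");b=viewer.snapshot("wrist")
for s in(a,b): print(proj(s,st["eef_pos"]),proj(s,(556,-161,64)))
p=proj(a,(556,-161,64)).astype(int)
A=cv2.resize(a["color"][p[1]-70:p[1]+70,p[0]-70:p[0]+70],(400,400),interpolation=2)
B=cv2.resize(b["color"],(400,250))
o=np.zeros((400,800,3),np.uint8);o[:,:400]=A;o[:250,400:]=B
cv2.imwrite("pics/c1.png",o[...,::-1])
```

```text
1.6833 [ 558.0116516  -155.07133065   97.60582272] [[0.35, -0.009, 0.937], [-0.937, 0.007, 0.35], [-0.009, -1.0, -0.006]] [-0.37739465 -1.34897921  1.00167855] -0.07241851190119804
[224.59223607 198.47982007] [224.13899733 211.80095814]
[323.75103968 267.91090554] [333.29562032 244.6364859 ]
```

View pics/c1.png

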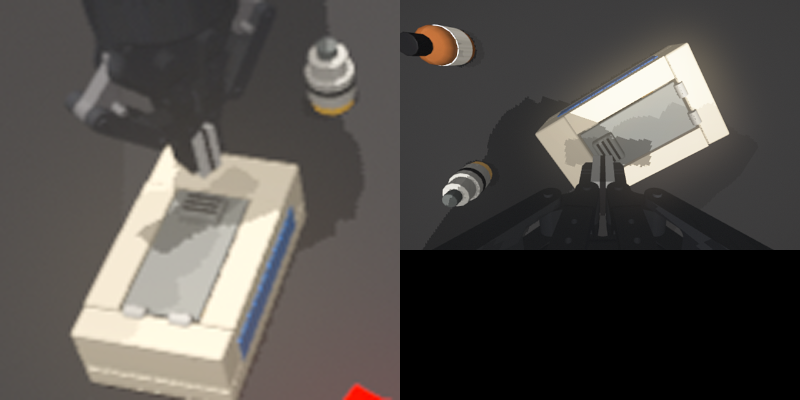

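The pad sits at wrist-camera pixel (333,240) against a predicted (333,245), so the target holds. The fingertips in the scene view are above the pad. I'll correct the offset and come down to just above it.

{"op": "play_rows", "data": {"series": "5 8 -4 0 0;0 10 0 0 0;0 8 0 0 0;0 2 0 0 0;0 0 0 0 0;0 0 0 0 0"}}

```text
clock: 2.28
eef_pos: [558.8, -164.4, 73.6]
tcp_rot: [[0.348, 0.001, 0.938], [-0.938, 0.003, 0.348], [-0.003, -1.0, 0.003]]
wrist_force: [0.0, 0.1, -0.3]
opening: -0.1
```

{"op": "play_rows", "data": {"series": "-3 3 -1 0 0;0 4 0 0 0;0 2 0 0 0;0 0 0 0 0"}}

```text
clock: 2.62
eef_pos: [557.1, -161.6, 64.6]
tcp_rot: [[0.348, 0.003, 0.938], [-0.938, 0.003, 0.348], [-0.002, -1.0, 0.004]]
wrist_force: [-0.5, -0.4, -0.4]
opening: 0.5
```

{"op": "play_rows", "data": {"series": "0 2 0 0 0;0 2 0 0 0;0 1 0 0 0;0 0 0 0 0"}}

```text
clock: 2.95
eef_pos: [556.9, -161.3, 60.0]
tcp_rot: [[0.348, 0.003, 0.937], [-0.937, 0.003, 0.348], [-0.002, -1.0, 0.004]]
wrist_force: [-1.0, 0.0, 1.8]
opening: 0.0
```

{"op": "play_rows", "data": {"series": "0 1.5 0 0 0;0 1 0 0 0;0 0 0 0 0"}}

```text
clock: 3.2
eef_pos: [556.9, -161.3, 58.0]
tcp_rot: [[0.348, 0.003, 0.937], [-0.937, 0.003, 0.348], [-0.002, -1.0, 0.004]]
wrist_force: [-3.0, 0.1, 3.7]
opening: 0.1
```

{"op": "play_rows", "data": {"series": "0 0.7 0 0 0;0 0 0 0 0"}}

```text
clock: 3.37
eef_pos: [556.9, -161.3, 57.9]
tcp_rot: [[0.348, 0.004, 0.937], [-0.937, 0.003, 0.348], [-0.001, -1.0, 0.004]]
wrist_force: [-2.2, -0.2, 3.7]
opening: -0.2
```

The pad is about 6 mm down at 3.7 N, which is past the 4 mm release point. I'll withdraw up and toward the free edge.

{"op": "play_rows", "data": {"series": "0 -20 0 0 0;-8 -35 -5 0 0;-25 -30 -15 0 0;-25 -25 -15 0 0;-25 -20 -15 0 0;-25 -10 -15 0 0;-25 0 -15 0 0;0 0 0 0 0"}}

```text
clock: 4.03
eef_pos: [432.5, -62.5, 200.7]
tcp_rot: [[0.345, 0.003, 0.938], [-0.938, 0.005, 0.345], [-0.003, -1.0, 0.005]]
wrist_force: [-0.2, -0.0, -0.1]
opening: -0.3
```

{"op": "play_rows", "data": {"series": "0 0 0 0 0;0 0 0 0 0;0 0 0 0 0;0 0 0 0 0;0 0 0 0 0;0 0 0 0 0;0 0 0 0 0;0 0 0 0 0;0 0 0 0 0;0 0 0 0 0;0 0 0 0 0;0 0 0 0 0"}}

```text
clock: 5.03
eef_pos: [435.3, -64.3, 198.2]
tcp_rot: [[0.344, 0.002, 0.939], [-0.939, 0.004, 0.344], [-0.004, -1.0, 0.003]]
wrist_force: [0.6, 0.3, 0.3]
opening: 0.0
```

{"op": "play_rows", "data": {"series": "0 0 0 0 0;0 0 0 0 0;0 0 0 0 0;0 0 0 0 0;0 0 0 0 0;0 0 0 0 0;0 0 0 0 0;0 0 0 0 0;0 0 0 0 0;0 0 0 0 0;0 0 0 0 0;0 0 0 0 0"}}

```text
clock: 6.03
eef_pos: [435.3, -64.2, 198.5]
tcp_rot: [[0.344, 0.002, 0.939], [-0.939, 0.004, 0.344], [-0.003, -1.0, 0.004]]
wrist_force: [-0.6, -0.2, 0.5]
opening: -0.1
```

Run:
```python
from h import *; from bench import r,viewer
st=r.read_state();print(st["clock"],st["eef_pos"],st["wrist_force"])
a=viewer.snapshot("scene");b=viewer.snapshot("top")
A=cv2.resize(a["color"][120:310,160:350],(400,400),interpolation=2)
B=cv2.resize(b["color"][130:290,330:490],(400,400),interpolation=2)
cv2.imwrite("pics/c2.png",np.hstack([A,B])[...,::-1])
```

```text
6.0333 [435.31473055 -64.18198624 198.50805934] [-0.6127533  -0.24549878  0.5380316 ]
```

View pics/c2.png

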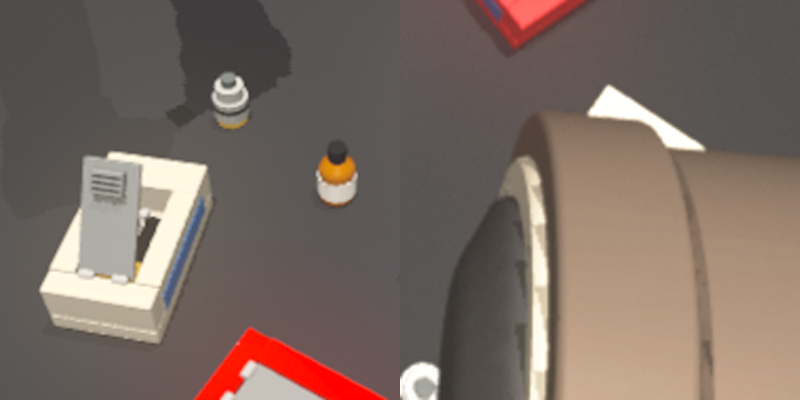

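The scene crop shows the hatch standing open, with its free edge at about crop (112,157), and the objective and dropper upright in place. The arm hides the pack in the top view. I'll wait longer, then check the angle and that things haven't moved.

{"op": "play_rows", "data": {"series": "0 0 0 0 0;0 0 0 0 0;0 0 0 0 0;0 0 0 0 0;0 0 0 0 0;0 0 0 0 0;0 0 0 0 0;0 0 0 0 0;0 0 0 0 0;0 0 0 0 0;0 0 0 0 0;0 0 0 0 0"}}

```text
clock: 7.13
eef_pos: [435.3, -64.2, 198.5]
tcp_rot: [[0.344, 0.002, 0.939], [-0.939, 0.004, 0.344], [-0.003, -1.0, 0.004]]
wrist_force: [0.7, 0.3, -0.3]
opening: -0.2
```

{"op": "play_rows", "data": {"series": "0 0 0 0 0;0 0 0 0 0;0 0 0 0 0;0 0 0 0 0;0 0 0 0 0;0 0 0 0 0;0 0 0 0 0;0 0 0 0 0;0 0 0 0 0;0 0 0 0 0;0 0 0 0 0;0 0 0 0 0"}}

```text
clock: 8.13
eef_pos: [435.3, -64.2, 198.5]
tcp_rot: [[0.344, 0.002, 0.939], [-0.939, 0.004, 0.344], [-0.003, -1.0, 0.004]]
wrist_force: [1.2, -0.1, -0.0]
opening: 0.1
```

{"op": "play_rows", "data": {"series": "0 0 0 0 0;0 0 0 0 0;0 0 0 0 0;0 0 0 0 0;0 0 0 0 0;0 0 0 0 0;0 0 0 0 0;0 0 0 0 0;0 0 0 0 0;0 0 0 0 0;0 0 0 0 0;0 0 0 0 0"}}

```text
clock: 9.13
eef_pos: [435.3, -64.2, 198.5]
tcp_rot: [[0.344, 0.002, 0.939], [-0.939, 0.004, 0.344], [-0.003, -1.0, 0.004]]
wrist_force: [-0.3, -0.4, -0.4]
opening: 0.2
```

Run:
```python
from h import *; from bench import r,viewer; import pickle
d=pickle.load(open("d.pkl","rb"))
a=viewer.snapshot("scene"); print(r.read_state()["clock"],r.read_state()["wrist_force"])
h=np.array([616,-209.3,55]);u=np.array([-.789,.615,0])
im=a["color"].copy(); 
for t in(.75,.85,.95):
    tip=h+92*(np.cos(t)*u+np.sin(t)*np.array([0,0,1.])); print(t,"tip px",proj(a,tip).round(1),"pad",proj(a,h+76*(np.cos(t)*u+np.sin(t)*np.array([0,0,1.]))).round(1))
A=im[180:300,160:280];A=cv2.resize(A,(400,400),interpolation=2)
diff=(np.abs(im.astype(int)-d["scene"]["color"]).max(2)>50)
B=cv2.resize(np.dstack([im[...,0],im[...,1],np.where(diff,255,im[...,2])]).astype(np.uint8),(400,250))
o=np.zeros((400,800,3),np.uint8);o[:,:400]=A;o[:250,400:]=B
cv2.imwrite("pics/c3.png",o[...,::-1])
```

```text
9.1833 [ 1.00218897 -0.12281871  0.04689879]
0.75 tip px [216.  194.8] pad [214.7 204.5]
0.85 tip px [213.9 195.1] pad [212.9 204.8]
0.95 tip px [211.6 195.9] pad [211.  205.6]
```

View pics/c3.png

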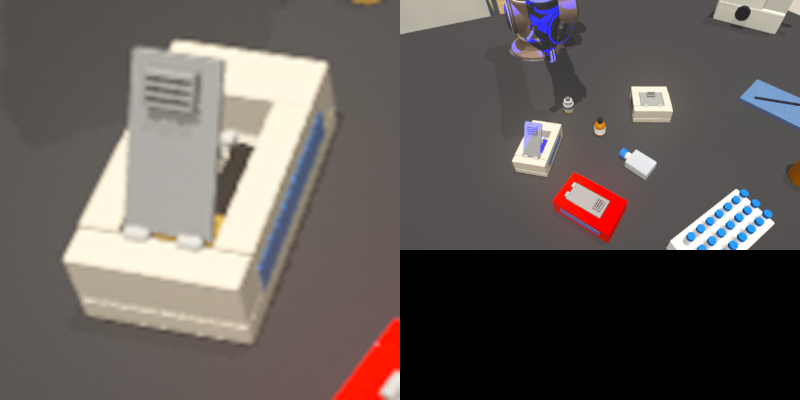

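The free edge is at scene pixel (212.8,196.5). The prediction for 0.95 rad is (211.6,195.9), so the hatch is fully open. It has stood open for 3 s, and apart from the arm only the hatch changed in the difference picture. I'll hand the job in.

```bash
python3 -c "
from bench import r
print(r.sign_off())"
```

```text
the job is handed in; nothing more can be done
None
```

I pressed the oblong cream pack's pad down once with closed fingertips, about 6 mm at 3.7 N. I then withdrew up and toward the free edge, and the hatch popped open.

**Hatch:** it was already open in the picture at 6.0 s and still open at 9.2 s, with the arm well clear. Its free edge in the image fits roughly 0.9–0.95 rad. That angle comes from a single view, where 0.85 and 0.95 rad differ by only about 2 px, because the arm hid the pack in the top view.

**Everything else:** comparing the scene picture with the first one showed changes only at the hatch and the arm. The lamp supply's hatch looks shut, and the boxes and bystanders have not moved.

**Measurement disagreement:** triangulating the pad gave a height of 59 mm instead of the expected 64 mm. I used the position from the hatch outline and the known height instead. The wrist camera matched that to within 5 px.

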